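Float the spring tester's beam level on a sample spring, then set it down

TASK

Wind the red-handled lever of the spring tester until the weighted beam lifts off its rest, and keep the beam floating level, its red pointer inside the green zone, for at least seven seconds without letting it swing over to its upper stop. Then ease the beam gently back down onto its rest, unwind the spring fully and only then let go of the lever, so that it does not snap back. Work the lever only: do not touch the beam or its weights, and leave the other things on the bench where they are.

Things in the scene. Friction and masses are not known exactly. Their poses are not given: they have to be found in the camera images.
- tester: Blue spring tester fixed to the bench, turned by some yaw: base 180 mm (x) by 480 mm (y), origin under it, z up. Two bearing posts (tops 168 mm high) carry a shaft along the tester's x axis. Its -x side, with the lever, faces the robot. A white plate with a green zone 30 mm high, centred at shaft height, stands behind the beam's pointer at the -y end.
- shaft (a point): Point on the shaft's axis in the plane of the beam, 150 mm above the tester's origin; its axes are the tester's. The shaft runs in ball bearings, nearly without friction (damping about 0.002 N m s/rad). Rubber-capped rests stand under the beam 125 mm either side of the shaft and limit its swing.
- beam (a joint): Reading: tilt of the beam about the tester's x axis, rad. 0 = level; positive = the heavier +y end is up and the pointer (-y end) down. At the start -0.25: the beam lies on its rest, +y end down. Upper stop at +0.25. The green zone is -0.07 to +0.07. Beyond about 0.7 rad/s the beam counts as slamming.
- lever (a joint): Twist of the sample spring, rad: turn of the lever ahead of the beam about the tester's x axis. 0 = unwound, lever against its stop pin on the beam's hub; at most 1.8. Winding moves the handle towards the tester's -y and pushes the beam's +y end up. Spring nominally 0.10 N m/rad, damping 0.003 N m s/rad; it is all that ties lever to beam, so a wound lever snaps back when let go.
- lever_grip (a point): Centre of the lever's red handle, to be pinched from above: round bar, 22 mm diameter, 64 mm long, along the tester's x axis, free end to -x, centre 98 mm to the -x side of the beam's plane and 110 mm from the shaft's axis. Its angle from straight up towards the tester's -y is lever + beam - 0.5 rad (-0.75 at the start). It may turn between the fingers. The lever weighs 60 g.
- beam_arm: The beam: aluminium bar 396 mm (y) by 12 by 18 mm high, 0.23 kg, origin on the shaft's axis. Brass weights, 39 mm diameter, 26 mm high, 0.22 kg, stand on it 160 mm either side of the shaft, and the steel top weight on the +y one. Moment of inertia about the shaft, with weights, nominally 0.016 kg m2.
- pointer (a point): Tip of the red pointer on the beam's -y end, 226 mm from the shaft's axis. The loaded beam is top-heavy: its gravity moment grows by 0.124 N m per rad of tilt, more than the spring's 0.10. With the lever held still it does not settle at level but tips to one stop or the other, e-fold in about 0.8 s: it must be kept level by moving the lever all the time.
- top_weight: Flat steel weight, 39 mm diameter, 7 mm high, fixed on the +y brass weight, 160 mm from the shaft, origin under it. Nominally 50 g, in truth 35 to 65 g. At 50 g the beam lifts off its rest at a twist of about 1.06 rad and balances level at about 0.78 rad; the twist for level differs between starts by up to 30 percent.
- bonding_fixture: Bystander, left side: orange bonding fixture with rows of white shells, 150 by 190 mm, 45 mm high; origin under its centre.
- spring_tray: Bystander, right side: blue compartment tray, 120 by 170 mm, 35 mm high; origin under its centre.
- cleaner_bottle: Bystander, left rear: white bottle with a red cap, 64 mm in diameter, 150 mm high; origin under its centre.
- tweezers: Bystander, left front: steel tweezers with yellow grip, 120 mm long; origin under the centre.
- cot_cup: Bystander, right rear: yellow cup, 70 mm in diameter, 70 mm high; origin under its centre.
- weight_box: Bystander, right side: wooden block 100 by 150 mm with four small brass weights, 51 mm high; origin under its centre.

How it is judged:
By the outcome, as a careful person would: the job done as asked, in the order asked, and still so for the second after the job is handed in, with the robot touching nothing.
It also fails if it takes over 72 s, if anything falls off the work surface, if the arm or the gripper's body presses on something with over 40 N, if the wrist force passes 120 N, or if a joint passes its speed limit or range.

ROBOT

A 6-joint arm with a two-finger parallel gripper is mounted at the origin on the work surface. World frame = base frame: x ahead of the robot, y to its left, z up, the work surface at z = 0. Lengths are in m, angles in rad, forces in N, time in s.
With the tool pointing down it reaches from about 0.375 to 0.9 m from the base axis. Payload 3.1 kg.
Tool frame: the origin (TCP) lies between the finger pads; the fingertips stand arm.tip_reach ahead of it and the grasp point (between the pads) lies 11 mm behind it (arm.tip_reach is the distance from the TCP to the fingertips, in m); z points along the fingers, y is the line along which they close (so a half turn about z gives the same grasp; the last joint's range is limited). The gripper opens to 85 mm and grips with 20 to 120 N. Pads are 22 mm wide; open, the fingers measure 114 mm over their backs; the gripper's body (76 mm by 85 mm) begins 54 mm behind the grasp point. The pads swing forward as they close: fully open they stand 13 mm farther back than shut.
Start: joints at [-1.427, 0.527, 1.433, -0, 1.181, -0.178], TCP at [0.198, -0.593, 0.239] pointing down, gripper open.
Joint ranges: [-3.08, 3.08], [-0.75, 2.2], [0.22, 2.44], [-1.43, 4.57], [0, 2.65], [-2.85, 2.85]. Speed limits (rad/s): [2.79, 2.79, 3.14, 3.14, 3.14, 3.14].

INTERFACE

Orientations are given as [roll, pitch, yaw] about the fixed x, y, z axes, in that order (R = Rz(yaw) Ry(pitch) Rx(roll)).
In Python, from plant import arm, vision gives the robot as it stands.
- The arm moves only by the shell command python3 -m creep 'ROWS' [FORCE]. ROWS is JSON, a list of rows, each a list of 3 entries, a list of its own where there are three numbers: the shift along the tool's x, y, z in mm, then the turn, a rotation vector about the tool's x, y, z in rad, then the opening, from 0 (shut) to 1 (fully open). A call has 1 to 8 rows; each row shifts and turns the commanded pose from where the row before left it, along the tool's axes as they then stand; what a row does not reach is not made up. A row lasts 1/8 s, in which the tool goes at most 62.5 mm and 10.7 degrees, less where a joint would pass 70% of its speed; a pose out of reach is approached as far as the arm can. A call is refused whole if a number of a shift passes 62.5 or a number of a turn 0.188, either way. A call with a gripper value outside its range is refused whole. The fingers move at their own pace and stop on an object; FORCE is the grip in N (left out, the last holds). Time passes only in rows, so rows that do not move let the fingers close. It gives the time, the measured TCP pose, the force, the opening and the grip force at its end, in the units of the state.
- arm.sense(): the state, without advancing time (a new reading comes with each control period).
- vision.snapshot(name): name is "scene" or "side" or "wrist"; returns the picture (384x512x3 uint8, red, green, blue); there is no depth.
- vision.get_calibration(name): a dict with "fovy" (degrees; the focal length in pixels is half the picture's height over the tangent of half this angle, whatever the lens; pixels are square), "cx", "cy" (the principal point, pixels), "cam_to_world" (4x4, takes a point from camera to world coordinates); the wrist camera has in their place "mount" (4x4, takes a point from camera to tool coordinates, whose origin is the TCP and whose axes are the flange's). Camera axes: x right, y up, looking along -z (the intrinsics and any distortion apply to the point x, -y, -z); pixel columns grow to the right and rows downward; lengths in m; the calibration is good to about 2 mm. A picture is of the moment at which its call begins: read the wrist's pose just before it. get_calibration takes no time and is no camera call.
- arm.job_done(): hands the job in; it is judged then, once.
The state is a dict: "time": time; "joint_positions": joint angles; "dq": joint speeds; "joint_efforts": joint torques, N m; "position": TCP position; "tcp_rot": TCP orientation; "ft_force": force on the tool from outside, world axes, zero at the start; "moment": the same for the moment, N m; "opening": finger opening in m; "grip_force": force on a finger pad.
Only numpy, scipy, OpenCV 4.12 (cv2) and the standard library are available. Lean on these libraries where they do the work, as an engineer would, in place of code of your own. Each camera call takes 0.05 s, during which the arm holds its last target. There are 200 camera calls.

## Working session

There is one attempt and no reset: what is moved stays moved. The work goes in short steps, Python scripts to look and compute and a shell command to move; the robot and the scene stay as the last step left them, time stands still between calls to the robot, and variables do not carry over. Pictures are saved under pics/ and viewed, at most 10 in all, crops included, and the job is handed in when it is done.

```bash
ls; mkdir -p pics; python3 - <<'E'
from plant import arm, vision
import cv2, numpy as np
s=arm.sense(); print({k:np.round(v,3) for k,v in s.items()}, arm.tip_reach)
ims=[]
for n in ["scene","side","wrist"]:
    im=vision.snapshot(n); cv2.imwrite(f"pics/a_{n}.png",im[:,:,::-1]); 
    c=vision.get_calibration(n); print(n,{k:np.round(v,3).tolist() for k,v in c.items()})
E
```

```text
pics
{'time': np.float64(0.0), 'joint_positions': array([-1.427,  0.528,  1.434, -0.   ,  1.181, -0.178]), 'dq': array([-0.   , -0.002,  0.001, -0.   ,  0.   ,  0.001]), 'joint_efforts': array([ 2.0000e-03, -4.4234e+01, -1.7803e+01, -0.0000e+00,  8.0000e-03,
       -0.0000e+00]), 'position': array([ 0.198, -0.592,  0.238]), 'tcp_rot': array([-3.139, -0.   ,  0.322]), 'ft_force': array([ 0.157, -0.135, -0.127]), 'moment': array([-0.021,  0.032, -0.053]), 'grip_force': np.float64(0.0), 'opening': np.float64(0.086)} 0.008
scene {'fovy': 53.3, 'cx': 257.152, 'cy': 194.827, 'cam_to_world': [[-0.535, -0.578, 0.616, 1.443], [0.845, -0.377, 0.38, 0.543], [0.012, 0.724, 0.689, 1.198], [0.0, 0.0, 0.0, 1.0]]}
side {'fovy': 44.449, 'cx': 259.541, 'cy': 189.309, 'cam_to_world': [[-0.959, 0.154, -0.237, 0.168], [-0.283, -0.508, 0.814, 1.224], [0.005, 0.848, 0.531, 0.963], [0.0, 0.0, 0.0, 1.0]]}
wrist {'fovy': 59.436, 'cx': 257.783, 'cy': 191.313, 'mount': [[-0.0, 0.944, 0.329, 0.084], [1.0, 0.0, 0.001, -0.001], [0.0, 0.329, -0.944, -0.134], [0.0, 0.0, 0.0, 1.0]]}
```

View pics/a_scene.png

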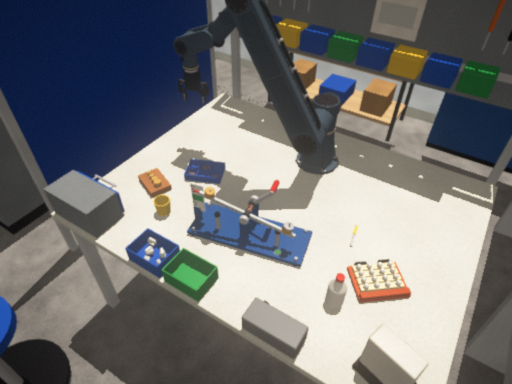

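View pics/a_side.png

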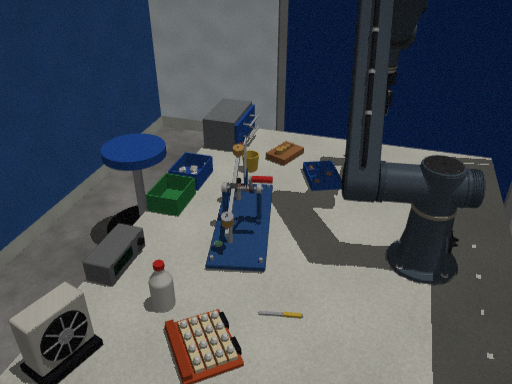

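Scene view: tester in the centre, with the red handle at about (274,186) and the pointer plate at about (197,197). In the side view the handle is at about (262,179). Both views are clear of the arm.

```bash
python3 - <<'E'
import cv2, numpy as np
a=cv2.imread("pics/a_scene.png")[165:275,175:325]; b=cv2.imread("pics/a_side.png")[130:280,195:295]
a=cv2.resize(a,None,fx=3.2,fy=3.2,interpolation=cv2.INTER_CUBIC); b=cv2.resize(b,None,fx=3.2,fy=3.2,interpolation=cv2.INTER_CUBIC)
h=max(a.shape[0],b.shape[0]); o=np.zeros((h,a.shape[1]+b.shape[1],3),np.uint8); o[:a.shape[0],:a.shape[1]]=a; o[:b.shape[0],a.shape[1]:]=b
print(o.shape); cv2.imwrite("pics/crop1.png",o)
for n in ["scene","side"]:
    im=cv2.imread(f"pics/a_{n}.png"); hsv=cv2.cvtColor(im,cv2.COLOR_BGR2HSV)
    for nm,m in dict(red=((hsv[...,0]<8)|(hsv[...,0]>172))&(hsv[...,1]>130)&(hsv[...,2]>60), brass=(hsv[...,0]>10)&(hsv[...,0]<25)&(hsv[...,1]>90)&(hsv[...,2]>80), blue=(hsv[...,0]>100)&(hsv[...,0]<122)&(hsv[...,1]>140)&(hsv[...,2]>50)).items():
        k,l,st,c=cv2.connectedComponentsWithStats(m.astype(np.uint8))
        print(n,nm,[(st[i].tolist(),np.round(c[i],1).tolist()) for i in range(1,k) if st[i][4]>5 and 130<c[i][1]<290 and 170<c[i][0]<330])
E
```

```text
(480, 800, 3)
scene red [([271, 180, 8, 12, 51], [274.6, 185.5]), ([194, 189, 5, 4, 8], [195.6, 190.5])]
scene brass [([205, 187, 10, 11, 87], [209.1, 192.2]), ([282, 228, 8, 6, 27], [285.5, 231.1])]
scene blue [([167, 246, 10, 11, 20], [170.8, 251.6])]
side red [([252, 176, 21, 7, 122], [261.7, 178.8])]
side brass [([266, 142, 38, 18, 335], [285.2, 150.3]), ([233, 144, 11, 9, 70], [238.0, 147.5]), ([246, 150, 13, 22, 236], [251.7, 160.3])]
side blue [([168, 153, 45, 37, 789], [193.9, 166.8]), ([303, 161, 39, 29, 803], [322.4, 175.5]), ([244, 176, 3, 8, 14], [245.5, 180.2]), ([206, 185, 66, 86, 2939], [246.8, 234.0]), ([219, 192, 9, 23, 83], [223.3, 203.3]), ([228, 195, 2, 10, 12], [228.2, 199.0]), ([211, 220, 10, 27, 127], [216.4, 232.4])]
```

View pics/crop1.png

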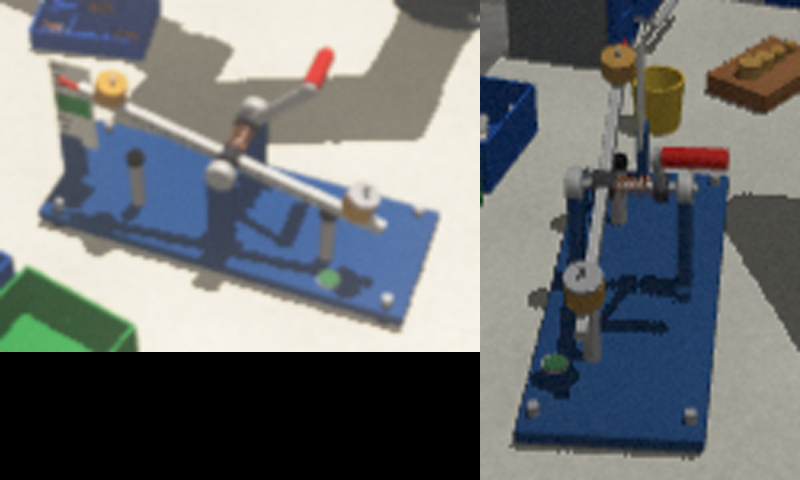

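Crop: the handle, both weights and the base corners are clear in both views. The scene base corners are at (188,232), (300,267) and (312,231); the side ones are at (206,268), (265,271) and (272,186). Next I triangulate them.

```bash
cat > h.py <<'E'
import numpy as np, cv2
from plant import arm, vision
C={n:vision.get_calibration(n) for n in ("scene","side")}
def ray(n,p):
    c=C[n]; f=192/np.tan(np.radians(c["fovy"]/2)); T=np.array(c["cam_to_world"])
    d=T[:3,:3]@np.array([(p[0]-c["cx"])/f,-(p[1]-c["cy"])/f,-1.]); return T[:3,3],d/np.linalg.norm(d)
def tri(p,q):
    (a,u),(b,v)=ray("scene",p),ray("side",q)
    s,t=np.linalg.lstsq(np.c_[u,-v],b-a,rcond=None)[0]; A,B=a+s*u,b+t*v
    return (A+B)/2,np.linalg.norm(A-B)
def plane(n,p,z):
    o,d=ray(n,p); return o+d*(z-o[2])/d[2]
def proj(n,X):
    c=C[n]; f=192/np.tan(np.radians(c["fovy"]/2)); T=np.array(c["cam_to_world"])
    x=T[:3,:3].T@(np.asarray(X)-T[:3,3]); return np.array([c["cx"]-f*x[0]/x[2],c["cy"]+f*x[1]/x[2]])
E
python3 - <<'E'
from h import *
np.set_printoptions(precision=4,suppress=True)
for nm,p,q in [("handle",(274.6,185.5),(261.7,178.8)),("brass-",(209.1,192.2),(238,147.5)),("top+",(288.1,227.8),(228.1,219)),("corner+x+y",(300,266.6),(206,268.4)),("corner-x+y",(312,231),(264.7,270.6))]: print(nm,*tri(p,q))
z=.012
for p in [(188,232),(300,266.6),(312,231)]: print("scene",plane("scene",p,z))
for p in [(206,268.4),(264.7,270.6),(272,185.6)]: print("side",plane("side",p,z))
for n in C:
    im=cv2.imread(f"pics/a_{n}.png"); hsv=cv2.cvtColor(im,cv2.COLOR_BGR2HSV)
    m=((hsv[...,0]<8)|(hsv[...,0]>172))&(hsv[...,1]>130)&(hsv[...,2]>60)
    k,l,st,c=cv2.connectedComponentsWithStats(m.astype(np.uint8))
    i=[i for i in range(1,k) if abs(c[i]-((274.6,185.5) if n=="scene" else (261.7,178.8))).max()<1][0]
    print(n,cv2.minAreaRect(np.argwhere(l==i)[:,::-1].astype(np.float32)))
E
```

```text
handle [0.5041 0.0408 0.2331] 0.005645578508206389
brass- [ 0.6502 -0.158   0.2171] 0.0029084132054626685
top+ [0.5798 0.1471 0.1366] 0.0012201313470699045
corner+x+y [0.6222 0.2332 0.0057] 0.003928702708011932
corner-x+y [0.4465 0.1963 0.0134] 0.009150505703399961
scene [ 0.7211 -0.2299  0.012 ]
scene [0.6249 0.2332 0.012 ]
scene [0.441 0.192 0.012]
side [0.6197 0.2422 0.012 ]
side [0.4482 0.2007 0.012 ]
side [ 0.5539 -0.2738  0.012 ]
scene ((274.800048828125, 185.4000244140625), (4.4721360206604, 10.733125686645508), 26.56505012512207)
side ((261.95135498046875, 178.73011779785156), (20.22177505493164, 5.853672027587891), 3.814074993133545)
```

Yaw comes out near 0.215 and the shaft near (0.616,-0.012). The triangulated handle (0.504, 0.041, 0.233) agrees with the expected one to 3 mm. Moving above the handle.

```bash
python3 -m creep '[[[0,0,-10],[0,0,0.107],1],[[27,-34,-10],[0,0,0],1],[[27,-35,-10],[0,0,0],1],[[27,-35,-10],[0,0,0],1],[[27,-35,-10],[0,0,0],1],[[27,-35,-10],[0,0,0],1],[[27,-35,-10],[0,0,0],1],[[27,-35,-10],[0,0,0],1]]' 20; python3 -m creep '[[[27,-35,-5],[0,0,0],1],[[27,-35,-5],[0,0,0],1],[[27,-35,0],[0,0,0],1],[[27,-35,0],[0,0,0],1],[[27,-35,0],[0,0,0],1],[[27,-35,0],[0,0,0],1],[[27,-35,0],[0,0,0],1],[[0,0,0],[0,0,0],1]]'
```

```text
time: 1.15
position: [0.3307, -0.3127, 0.3195]
tcp_rot: [-3.141, -0.0, 0.215]
ft_force: [0.2, 0.0, -0.4]
opening: 0.0852
grip_force: 0.0
time: 2.15
position: [0.4632, -0.0322, 0.3291]
tcp_rot: [-3.141, 0.0, 0.22]
ft_force: [-0.7, 0.3, 0.1]
opening: 0.0853
grip_force: 0.0
```

```bash
python3 -m creep '[[[28,-31,0],[0,0,0.005],1],[[27,-31,0],[0,0,0],1],[[0,0,0],[0,0,0],1],[[0,0,0],[0,0,0],1]]'; python3 - <<'E'
from h import *
s=arm.sense(); print(s["position"],s["tcp_rot"])
im=vision.snapshot("wrist"); cv2.imwrite("pics/w1.png",im[:,:,::-1])
hsv=cv2.cvtColor(im,cv2.COLOR_RGB2HSV); m=((hsv[...,0]<8)|(hsv[...,0]>172))&(hsv[...,1]>130)&(hsv[...,2]>60)
k,l,st,c=cv2.connectedComponentsWithStats(m.astype(np.uint8)); 
cc=vision.get_calibration("wrist"); f=192/np.tan(np.radians(cc["fovy"]/2)); M=np.array(cc["mount"])
from scipy.spatial.transform import Rotation as Ro
R=Ro.from_euler("xyz",s["tcp_rot"]).as_matrix()
for i in range(1,k):
    if st[i][4]>100:
        P=[]
        for p in [c[i],(c[i][0],st[i][1]),(c[i][0],st[i][1]+st[i][3])]:
            d=R@M[:3,:3]@np.array([(p[0]-cc["cx"])/f,-(p[1]-cc["cy"])/f,-1]); o=R@M[:3,3]+s["position"]
            P.append(np.round(o+d*(.233-o[2])/d[2],4))
        print(st[i],c[i],cv2.minAreaRect(np.argwhere(l==i)[:,::-1].astype(np.float32)),P)
E
```

```text
time: 2.65
position: [0.5028, 0.0367, 0.329]
tcp_rot: [3.141, 0.001, 0.209]
ft_force: [-1.0, -0.4, -0.7]
opening: 0.0854
grip_force: 0.0
[0.50281768 0.03667042 0.32899542] [3.14115602e+00 1.47354139e-03 2.09439159e-01]
[ 239  147   30   88 2439] [254.15744157 188.99671997] ((253.5, 190.5), (87.0, 29.0), 90.0) [array([0.5076, 0.0414, 0.233 ]), array([0.5377, 0.0477, 0.233 ]), array([0.4714, 0.0339, 0.233 ])]
```

View pics/w1.png

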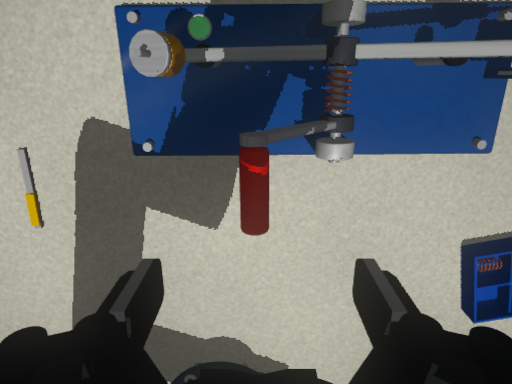

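The wrist view shows the handle at (254,190), with its axis along the image columns, so the yaw matches. Cast onto z=0.233 it lies at (0.507,0.041). I'll descend and pinch it.

```bash
python3 -m creep '[[[5,-3.5,24],[0,0,0],1],[[0,0,30],[0,0,0],1],[[0,0,30],[0,0,0],1],[[0,0,24],[0,0,0],0.6],[[0,0,0],[0,0,0],0.35],[[0,0,0],[0,0,0],0.3],[[0,0,0],[0,0,0],0],[[0,0,0],[0,0,0],0]]' 25;python3 -m creep '[[[0,0,0],[0,0,0],0],[[0,0,0],[0,0,0],0]]'
```

```text
time: 3.7
position: [0.5086, 0.0408, 0.2226]
tcp_rot: [3.138, -0.002, 0.21]
ft_force: [-0.5, -5.0, 3.9]
opening: 0.0207
grip_force: 26.4
time: 3.95
position: [0.5086, 0.0408, 0.2226]
tcp_rot: [3.138, -0.002, 0.21]
ft_force: [-0.9, -6.2, 4.4]
opening: 0.0209
grip_force: 26.5
```

```bash
python3 - <<'E'
from h import *
s=arm.sense(); print(s["time"],s["position"],s["tcp_rot"],s["ft_force"])
o=[]
im=vision.snapshot("wrist"); cv2.imwrite("pics/w2_raw.png",im[:,:,::-1])
a=vision.snapshot("scene");cv2.imwrite("pics/s2.png",a[:,:,::-1]);b=vision.snapshot("side");cv2.imwrite("pics/d2.png",b[:,:,::-1])
a=cv2.resize(a[165:275,175:325],None,fx=2,fy=2,interpolation=cv2.INTER_CUBIC); b=cv2.resize(b[130:260,195:295],None,fx=2,fy=2,interpolation=cv2.INTER_CUBIC)
o=np.zeros((384,812,3),np.uint8)[:, :800]; o[:,:500]=im[:,:500]; o[:220,500:800]=a; o=o.copy(); o[220:384,500:700]=b[:164]
cv2.imwrite("pics/w2.png",o[:,:,::-1])
E
```

```text
3.95 [0.50856907 0.04084758 0.22263342] [ 3.13831546e+00 -2.10414417e-03  2.10482898e-01] [-0.94267327 -6.21728899  4.40539751]
```

View pics/w2.png

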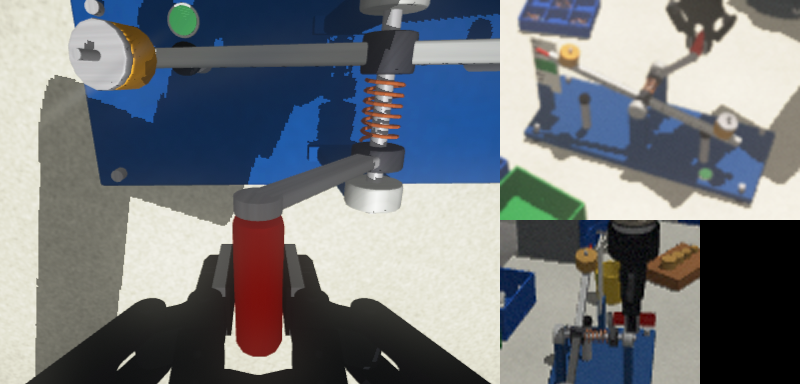

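The handle is pinched squarely between the pads, and both brass weights are visible in the scene and wrist views. Next comes a tilt-measuring helper, calibrated at rest (-0.25), plus the arc rows.

```bash
cat >> h.py <<'E'
from scipy.spatial.transform import Rotation as Ro
from scipy.optimize import least_squares
import json,os
PSI=.212; S=np.array([.617,-.0115,.150]); RT=Ro.from_euler("z",PSI).as_matrix()
def pt(th,y,z,x=0): return S+RT@np.array([x,y*np.cos(th)-z*np.sin(th),y*np.sin(th)+z*np.cos(th)])
def projw(X,s):
    c=vision.get_calibration("wrist"); f=192/np.tan(np.radians(c["fovy"]/2)); M=np.array(c["mount"])
    R=Ro.from_euler("xyz",s["tcp_rot"]).as_matrix(); t=R.T@(X-s["position"]); x=M[:3,:3].T@(t-M[:3,3])
    return np.array([c["cx"]-f*x[0]/x[2],c["cy"]+f*x[1]/x[2]])
def blob(im,pred,r,kind,amin):
    hsv=cv2.cvtColor(im,cv2.COLOR_RGB2HSV).astype(int); H,Sa,V=hsv[...,0],hsv[...,1],hsv[...,2]
    m=((H>10)&(H<26)&(Sa>90)&(V>60)) if kind=="b" else (((H<8)|(H>172))&(Sa>90)&(V>60))
    yy,xx=np.mgrid[:384,:512]; m&=(abs(xx-pred[0])<r)&(abs(yy-pred[1])<r)
    k,l,st,c=cv2.connectedComponentsWithStats(m.astype(np.uint8)); 
    if k<2: return None
    i=1+np.argmax(st[1:,4]); return c[i] if st[i][4]>=amin else None
# features: name-> (camera, beam y, z, kind, radius, amin)
F={"sb":("scene",-.160,.022,"b",18,30),"wb":("wrist",-.160,.025,"b",70,300),"wt":("wrist",.160,.022,"b",70,150)}
OFF=json.load(open("off.json")) if os.path.exists("off.json") else {}
def feats(ims,s,th0):
    o={}
    for n,(cam,y,z,k,r,a) in F.items():
        if cam not in ims: continue
        P=lambda th: projw(pt(th,y,z),s) if cam=="wrist" else proj(cam,pt(th,y,z))
        p=P(th0)
        if not(-20<p[0]<530): continue
        b=blob(ims[cam],p,r,k,a)
        if b is not None: o[n]=(b,P)
    return o
def tilt(th0=-.2,cams=("scene",)):
    s=arm.sense(); ims={c:vision.snapshot(c) for c in cams}; r={}
    for n,(b,P) in feats(ims,s,th0).items():
        g=OFF.get(n,[0,0]); sol=least_squares(lambda t:P(t[0])+g-b,[th0]); r[n]=(round(sol.x[0],4),round(float(np.hypot(*sol.fun)),1))
    return s,r
# arc rows for handle angle list (phi=lever+beam; alpha=phi-.5)
def rows(phis):
    a=np.array(phis)-.5; return [[round(110*(np.sin(q)-np.sin(p)),1),round(-110*(np.cos(q)-np.cos(p)),1)] for p,q in zip(a,a[1:])]
E
python3 - <<'E'
from h import *
s=arm.sense(); ld=lambda f:cv2.imread(f)[:,:,::-1].copy()
o=feats({"scene":ld("pics/s2.png"),"wrist":ld("pics/w2_raw.png")},s,-.25)
o0=feats({"scene":ld("pics/a_scene.png")},s,-.25)
print({n:(b,P(-.25),P(-.15)-P(-.25)) for n,(b,P) in o.items()}, o0["sb"][0])
json.dump({n:(b-P(-.25)).tolist() for n,(b,P) in o.items()},open("off.json","w"))
print(rows(np.linspace(-.25,.5,9)))
E
```

```text
{'sb': (array([209.10588235, 192.10588235]), array([119.84859623,  56.51746138]), array([-12.51335413,  -1.43715943])), 'wt': (array([138.36142953,  57.03978422]), array([119.84859623,  56.51746138]), array([-12.51335413,  -1.43715943]))} [209.10344828 192.18390805]
[[np.float64(7.9), np.float64(-6.7)], [np.float64(8.5), np.float64(-5.9)], [np.float64(9.0), np.float64(-5.1)], [np.float64(9.4), np.float64(-4.2)], [np.float64(9.8), np.float64(-3.3)], [np.float64(10.0), np.float64(-2.4)], [np.float64(10.2), np.float64(-1.4)], [np.float64(10.3), np.float64(-0.5)]]
```

```bash
sed -i 's/P=lambda th: projw/P=lambda th,cam=cam,y=y,z=z: projw/' h.py; rm -f off.json; python3 - <<'E'
from h import *
s=arm.sense(); ld=lambda f:cv2.imread(f)[:,:,::-1].copy()
o=feats({"scene":ld("pics/s2.png"),"wrist":ld("pics/w2_raw.png")},s,-.25)
print({n:(b,P(-.25),P(-.15)-P(-.25)) for n,(b,P) in o.items()})
json.dump({n:(b-P(-.25)).tolist() for n,(b,P) in o.items()},open("off.json","w"))
E
python3 -m creep '[[[0,8,-6.5],[0,0,0],0],[[0,8.5,-6],[0,0,0],0],[[0,9,-5],[0,0,0],0],[[0,9.5,-4.3],[0,0,0],0],[[0,10,-3.2],[0,0,0],0],[[0,10,-2.5],[0,0,0],0],[[0,10,-1.5],[0,0,0],0],[[0,10,-0.5],[0,0,0],0]]'
python3 - <<'E'
from h import *
for i in range(2):
    s,r=tilt(-.25,("scene","wrist")); print(s["time"],s["position"],s["tcp_rot"],s["ft_force"],r)
E
```

```text
{'sb': (array([209.10588235, 192.10588235]), array([209.47642306, 192.80546752]), array([-0.98342407,  2.58325832])), 'wt': (array([138.36142953,  57.03978422]), array([119.84859623,  56.51746138]), array([-12.51335413,  -1.43715943]))}
time: 5.1
position: [0.5238, -0.0307, 0.2519]
tcp_rot: [-3.14, -0.002, 0.21]
ft_force: [0.8, 3.3, 6.4]
opening: 0.0208
grip_force: 27.1
5.1 [ 0.52382227 -0.03070823  0.25193998] [-3.14000796e+00 -2.30883270e-03  2.09643449e-01] [0.83146337 3.25248559 6.38432598] {'sb': (np.float64(-0.25), 0.0), 'wt': (np.float64(-0.2037), 0.0)}
5.2 [ 0.52408959 -0.03192233  0.25182574] [ 3.14127857e+00 -1.94256414e-03  2.08901881e-01] [0.97874298 3.66995073 7.69693269] {'sb': (np.float64(-0.25), 0.0), 'wt': (np.float64(-0.2227), 0.1)}
```

```bash
python3 -m creep '[[[0,3,-0.5],[0,0,0],0],[[0,2,0],[0,0,0],0],[[0,0,0],[0,0,0],0]]'
python3 - <<'E'
from h import *
s=arm.sense(); im=vision.snapshot("wrist"); b=vision.snapshot("side"); cv2.imwrite("pics/w3.png",im[:,:,::-1])
print(s["position"],s["ft_force"],projw(pt(-.25,-.16,.025),s))
o=np.zeros((384,800,3),np.uint8); o[:,:512]=im; o[:,512:]=cv2.resize(b[130:226,200:272],(288,384),interpolation=cv2.INTER_CUBIC)
cv2.imwrite("pics/w3c.png",o[:,:,::-1])
E
```

```text
time: 5.68
position: [0.525, -0.0364, 0.2517]
tcp_rot: [3.141, -0.002, 0.21]
ft_force: [2.0, 3.3, 4.0]
opening: 0.021
grip_force: 27.0
[ 0.52497738 -0.03640049  0.25170453] [1.99541427 3.28352779 4.01694459] [563.38872968  49.10622061]
```

View pics/w3c.png

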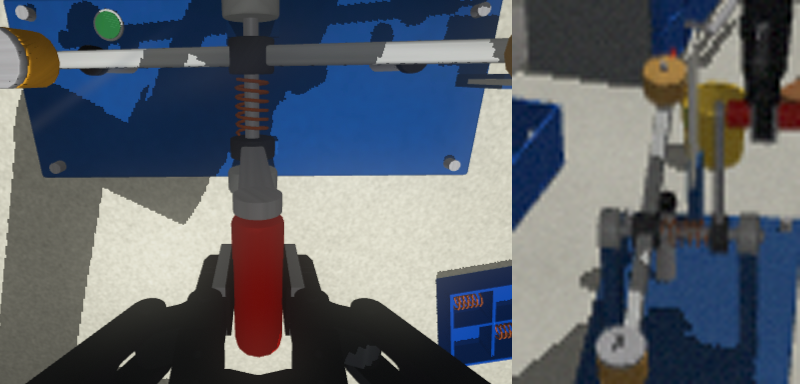

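Wrist view: the -y brass weight is just entering at (508,55), and the lever is about upright. I'm adding a log, a state fit and a planner, then winding slowly until lift-off.

```bash
cat >> h.py <<'E'
TY=np.array([-np.sin(.21),np.cos(.21)]); P0=np.array([.50857,.04085])
def phi(s):
    d=(s["position"][:2]-P0)@TY; return float(np.arcsin(np.sin(-.75)-d/.11)+.5)
A,B,D=1.5,6.25,.3
def step(x,p,p0,dt,n=5):
    for _ in range(n):
        a=A*x[0]+B*(p-p0)-D*x[1]; x=np.array([x[0]+x[1]*dt/n+.5*a*(dt/n)**2,x[1]+a*dt/n])
    return x
def look(th0=-.2,cams=("scene","wrist")):
    s,r=tilt(th0,cams); e={"t":float(s["time"]),"phi":phi(s),"z":float(s["position"][2]),"r":{k:[float(v[0]),v[1]] for k,v in r.items()}}
    open("log.jsonl","a").write(json.dumps(e)+"\n"); print(round(e["t"],2),"phi",round(e["phi"],3),"f",np.round(s["ft_force"],1),e["r"]); return e
E
cat > look.py <<'E'
import sys; from h import *
look(float(sys.argv[1]) if len(sys.argv)>1 else -.2)
E
python3 look.py -.25
python3 -m creep '[[[0,1.5,0],[0,0,0],0],[[0,1.5,0],[0,0,0],0],[[0,1.5,0.2],[0,0,0],0],[[0,1.5,0.3],[0,0,0],0]]' | grep ft; python3 look.py -.25
python3 -m creep '[[[0,1.5,0.2],[0,0,0],0],[[0,1.5,0.3],[0,0,0],0],[[0,1.5,0.3],[0,0,0],0],[[0,1.5,0.3],[0,0,0],0]]' | grep ft; python3 look.py -.25
```

```text
5.78 phi 0.536 f [1.7 3.6 4.4] {'sb': [-0.2478, 0.0], 'wt': [-0.221, 0.2]}
ft_force: [4.1, 4.1, 0.1]
6.38 phi 0.587 f [4.1 4.1 0.1] {'sb': [-0.25, 0.0], 'wt': [-0.2181, 0.0]}
ft_force: [2.3, 4.1, 4.6]
6.97 phi 0.642 f [2.3 4.1 4.6] {'sb': [-0.25, 0.0], 'wt': [-0.228, 1.0]}
```

```bash

python3 -m creep '[[[0,1.5,0.3],[0,0,0],0],[[0,1.5,0.3],[0,0,0],0],[[0,1.5,0.3],[0,0,0],0],[[0,1.5,0.3],[0,0,0],0]]' | grep ft; python3 look.py -.25
python3 -m creep '[[[0,1.5,0.3],[0,0,0],0],[[0,1.5,0.3],[0,0,0],0],[[0,1.5,0.4],[0,0,0],0],[[0,1.5,0.4],[0,0,0],0]]' | grep ft; python3 look.py -.25
```

```text
ft_force: [2.4, 3.4, 7.0]
7.58 phi 0.696 f [2.4 3.4 7. ] {'sb': [-0.25, 0.0], 'wt': [-0.2446, 2.2]}
ft_force: [2.4, 3.4, 2.9]
8.18 phi 0.753 f [2.4 3.4 2.9] {'sb': [-0.2478, 0.0], 'wb': [-0.0111, 3.3], 'wt': [-0.2744, 3.3]}
```

```bash

python3 -m creep '[[[0,1.5,0.4],[0,0,0],0],[[0,1.5,0.4],[0,0,0],0],[[0,1,0.3],[0,0,0],0]]' | grep ft; python3 look.py -.25
python3 -m creep '[[[0,1,0.3],[0,0,0],0],[[0,1,0.3],[0,0,0],0],[[0,1,0.3],[0,0,0],0]]' | grep pos; python3 look.py -.25
```

```text
ft_force: [3.1, 3.9, 4.5]
8.65 phi 0.791 f [3.1 3.9 4.5] {'sb': [-0.2166, 0.1], 'wb': [-0.0292, 3.7]}
position: [0.5309, -0.0663, 0.245]
9.12 phi 0.819 f [3.6 5.2 0.1] {'sb': [-0.1356, 0.2], 'wb': [-0.0147, 3.4]}
```

```bash
cat > plan.py <<'E'
import sys; from h import *
nrow=int(sys.argv[1]); ref=float(sys.argv[2]) if len(sys.argv)>2 else 0.; use=sys.argv[3].split(",") if len(sys.argv)>3 else ["sb"]
L=[json.loads(l) for l in open("log.jsonl")]; L=[e for e in L if e["t"]>8.1]
tend=L[-1]["t"]+.1; floor=L[-1]["t"]<10.6
if not floor: L=[e for e in L if e["t"]>L[-1]["t"]-2.6]
tk=np.ravel([[e["t"],e["t"]+.1] for e in L]); pk=np.ravel([[e["phi"]]*2 for e in L])
def sim(x,p0,ts):
    t=L[0]["t"]; x=np.array(x); o=[]
    for T in ts:
        n=max(1,int(np.ceil((T-t)/.02-1e-6))) if T>t else 0
        for i in range(n):
            h=(T-t)/n; x=step(x,np.interp(t+h*(i+.5),tk,pk),p0,h,1)
            if floor and x[0]<-.25: x=np.array([-.25,max(0,x[1])])
        t=T; o.append(x.copy())
    return o
ms=[(e["t"]+(.05 if k[0]=="w" else 0),e["r"][k][0],.003 if k=="sb" else .0015) for e in L for k in use if k in e["r"]]; ms.sort()
mt,mv,sg=map(np.array,zip(*ms))
PR=json.load(open("p0.json")) if os.path.exists("p0.json") else .72
def res(q):
    x0=[-.25,0] if floor else q[1:3]
    r=(np.array([x[0] for x in sim(x0,q[0],mt)])-mv)/sg
    return np.r_[r,(q[0]-PR)/(.05 if floor else .01)]
q=least_squares(res,[PR] if floor else [PR,mv[0],0.]).x
json.dump(float(q[0]),open("p0.json","w"))
x0=[-.25,0] if floor else q[1:3]; x=sim(x0,q[0],[tend])[0]; p=L[-1]["phi"]
print("phi0 %.3f res(mrad)"%q[0],np.round(res(q)[:-1][-6:]*sg[-6:]*1e3,1),"now th %.3f om %.3f phi %.3f"%(*x,p))
P=[p]
for i in range(nrow):
    y=step(x,p,q[0],.1) # predict mid-lag
    t=np.clip(q[0]-.24*ref-.9*(y[0]-ref)-.55*y[1],p-.06,p+.06); x=step(x,(p+t)/2,q[0],.125); p=t; P.append(p)
print("end th %.3f om %.3f; hold .1: th %.3f om %.3f"%(*x,*step(x,p,q[0],.1))); print("rows dy,dz:",[[float(a) for a in r] for r in rows(P)])
E
python3 plan.py 3
```

```text
phi0 0.672 res(mrad) [ -2.2 -13.3   3.2] now th -0.097 om 0.390 phi 0.819
end th 0.072 om 0.461; hold .1: th 0.117 om 0.440
rows dy,dz: [[-6.3, -1.9], [-6.4, -1.5], [-6.5, -1.1]]
```

```bash
sed -i 's/p-.06,p+.06/p-.2,p+.2/' plan.py
python3 -m creep '[[[0,-31,-5.5],[0,0,0],0],[[0,-6.5,0],[0,0,0],0]]' | grep -E "pos|ft"; python3 look.py -.03; python3 plan.py 2
```

```text
position: [0.5231, -0.0309, 0.251]
ft_force: [1.5, -2.3, 2.0]
9.47 phi 0.484 f [ 1.5 -2.3  2. ] {'sb': [-0.0531, 0.2], 'wt': [-0.085, 1.3]}
phi0 0.679 res(mrad) [ -2.2 -18.4 -18.2  11.4] now th -0.025 om 0.103 phi 0.484
end th -0.014 om 0.021; hold .1: th -0.012 om 0.019
rows dy,dz: [[21.9, 1.8], [-0.4, -0.1]]
```

```bash
sed -i 's/floor=L\[-1\]\["t"\]<10.6/floor=False/; s/e\["t"\]>8.1/e["t"]>9.0/' plan.py
python3 -m creep '[[[0,25,2.5],[0,0,0],0],[[0,0,0],[0,0,0],0]]' | grep -E "pos|ft"; python3 look.py -.03; python3 plan.py 2
```

```text
position: [0.5282, -0.0554, 0.2479]
ft_force: [2.7, 0.3, 4.9]
9.82 phi 0.713 f [2.7 0.3 4.9] {'sb': [-0.103, 0.2], 'wb': [0.045, 2.2]}
phi0 0.706 res(mrad) [ 2.9 -6.7  3.2] now th -0.123 om -0.237 phi 0.713
end th -0.162 om -0.045; hold .1: th -0.163 om 0.042
rows dy,dz: [[20.9, 6.8], [-2.9, -1.2]]
```

```bash

python3 -m creep '[[[0,21,6.5],[0,0,0],0],[[0,-3,-1],[0,0,0],0]]' | grep -E "pos|ft"; python3 look.py -.1; python3 plan.py 2
```

```text
position: [0.5318, -0.0729, 0.2419]
ft_force: [1.2, -1.7, 0.0]
10.18 phi 0.883 f [ 1.2 -1.7  0. ] {'sb': [-0.1548, 0.0], 'wb': [-0.0588, 3.3]}
phi0 0.699 res(mrad) [ 1.9 -7.2  8.5 -3. ] now th -0.163 om 0.000 phi 0.883
end th -0.146 om 0.110; hold .1: th -0.134 om 0.131
rows dy,dz: [[-9.4, -3.3], [-2.0, -0.6]]
```

```bash

python3 -m creep '[[[0,-9,-3.3],[0,0,0],0],[[0,-2,-0.6],[0,0,0],0]]' | grep -E "pos|ft"; python3 look.py -.13; python3 plan.py 2
```

```text
position: [0.5292, -0.0609, 0.2471]
ft_force: [0.1, -5.0, 2.5]
10.53 phi 0.765 f [ 0.1 -5.   2.5] {'sb': [-0.1167, 0.2], 'wb': [0.013, 3.0]}
phi0 0.689 res(mrad) [  3.7 -10.8   6.6   3.5  -2.9] now th -0.100 om 0.214 phi 0.765
end th -0.054 om 0.141; hold .1: th -0.041 om 0.115
rows dy,dz: [[-15.0, -3.0], [4.1, 0.6]]
```

```bash

python3 -m creep '[[[0,-14,-2.7],[0,0,0],0],[[0,4,0.6],[0,0,0],0]]' | grep -E "pos|ft"; python3 look.py -.05; python3 plan.py 2
```

```text
position: [0.5268, -0.0495, 0.249]
ft_force: [-1.2, 1.9, 8.0]
10.88 phi 0.656 f [-1.2  1.9  8. ] {'sb': [-0.0713, 0.2], 'wb': [0.0963, 2.2]}
phi0 0.695 res(mrad) [  1.6  -7.8   9.9   2.9 -11.7   4.9] now th -0.054 om 0.118 phi 0.656
end th -0.031 om 0.070; hold .1: th -0.025 om 0.056
rows dy,dz: [[3.5, 0.6], [-0.6, -0.1]]
```

```bash
sed -i 's/ims={c:vision.snapshot(c) for c in cams}; r={}/ims={c:vision.snapshot(c) for c in cams}; r={}; np.savez("raw_%.2f.npz"%s["time"],pos=s["position"],rot=s["tcp_rot"],**ims)/' h.py
python3 -m creep '[[[0,3.5,0.6],[0,0,0],0],[[0,-0.5,-0.2],[0,0,0],0]]' | grep -E "pos|ft"; python3 look.py -.03; python3 plan.py 2
python3 - <<'E'
from h import *; import glob
f=sorted(glob.glob("raw_*.npz"))[-1]; d=np.load(f); s={"position":d["pos"],"tcp_rot":d["rot"]}
for th in (-.06,-.03,0): print(th,projw(pt(th,-.16,.025),s),projw(pt(th,.16,.025),s),proj("scene",pt(th,-.226,0)),proj("scene",pt(th,.16,.022)))
def comps(im,kind,box):
    hsv=cv2.cvtColor(im,cv2.COLOR_RGB2HSV).astype(int);H,Sa,V=hsv[...,0],hsv[...,1],hsv[...,2]
    m=((H>10)&(H<26)&(Sa>90)&(V>60)) if kind=="b" else (((H<8)|(H>172))&(Sa>90)&(V>60))
    m=m.astype(np.uint8);z=np.zeros_like(m);x0,y0,x1,y1=box;z[y0:y1,x0:x1]=m[y0:y1,x0:x1]
    k,l,st,c=cv2.connectedComponentsWithStats(z);return [(st[i].tolist(),c[i].round(1).tolist()) for i in range(1,k) if st[i][4]>6]
print(comps(d["wrist"],"b",(0,0,512,150))); print(comps(d["scene"],"b",(180,170,320,280)),comps(d["scene"],"r",(180,170,230,240)))
cv2.imwrite("pics/w5.png",np.vstack([d["wrist"][:120,:,::-1],cv2.resize(d["scene"][165:265,185:313,::-1],(512,400),interpolation=cv2.INTER_CUBIC)]))
E
```

```text
position: [0.5275, -0.0525, 0.2482]
ft_force: [-2.0, 2.8, 6.0]
11.22 phi 0.685 f [-2.   2.8  6. ] {'sb': [-0.0754, 0.2], 'wb': [0.079, 2.1]}
phi0 0.703 res(mrad) [ -4.1  15.8   6.5 -14.9 -10.4   9.4] now th -0.070 om -0.030 phi 0.685
end th -0.071 om 0.028; hold .1: th -0.068 om 0.044
rows dy,dz: [[11.9, 2.9], [-5.2, -1.5]]
-0.06 [512.53454407  50.02969669] [-43.59799427  54.23128125] [192.62152403 196.86974595] [287.80969458 223.39851404]
-0.03 [508.19498244  50.59616339] [-49.68701322  53.77570803] [192.73158227 198.10112094] [287.7827888  222.47416077]
0 [503.77376062  51.14001671] [-55.78526945  53.29947893] [192.88772876 199.33877328] [287.7173407  221.53790758]
[([465, 10, 47, 76, 2770], [491.6, 50.4]), ([0, 40, 10, 43, 304], [3.5, 61.9])]
[([203, 192, 10, 11, 85], [207.5, 196.7]), ([283, 224, 9, 6, 30], [286.8, 226.7])] []
```

View pics/w5.png

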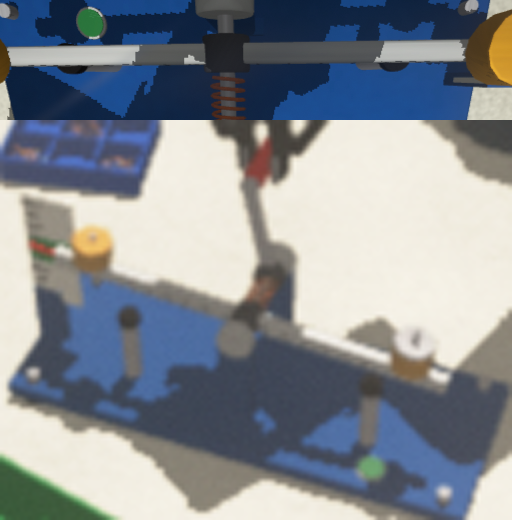

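Crop: the pointer sits at the upper edge of the green zone (tilt about -0.07). The wrist view gives a sharp inner edge of the -y weight at column 465, so I'll use that as a finer tilt signal.

```bash
cat > patch.py <<'E'
s=open("h.py").read()
s=s.replace('cams=("scene","wrist")):\n    s,r=tilt','cams=("wrist","scene")):\n    s,r=tilt')
s=s.replace("    return s,r\n",'''    if "wrist" in ims:
        w=edge(ims["wrist"],s)
        if w is not None: r["we"]=(round(w,4),0.)
    return s,r
def edge(im,s):
    hsv=cv2.cvtColor(im,cv2.COLOR_RGB2HSV).astype(int); H,Sa,V=hsv[...,0],hsv[...,1],hsv[...,2]
    m=(H>8)&(H<28)&(Sa>90)&(V>50); m[:,:380]=0; m[110:]=0
    k,l,st,c=cv2.connectedComponentsWithStats(m.astype(np.uint8))
    if k<2: return None
    i=1+np.argmax(st[1:,4])
    if st[i][4]<150: return None
    e=[(y,np.argmax(l[y]==i)) for y in range(384) if (l[y]==i).any()]; e=np.array(e,float); x0=e[:,1].min(); e=e[e[:,1]<x0+5]
    u=np.median(e[:,0]); c=np.polyfit(e[:,0]-u,e[:,1],2) if len(e)>5 else [0,0,x0]; col=c[2]-(c[1]**2/(4*c[0]) if c[0]>1e-3 else 0)
    return float(least_squares(lambda t:projw(pt(t[0],-.1405,.009),s)[0]-col,[-.05]).x[0])
''',1)
open("h.py","w").write(s)
p=open("plan.py").read()
p=p.replace('["sb"]','["sb","we"]').replace('(.05 if k[0]=="w" else 0)','(.05 if (k[0]=="w")==(e["t"]<11.3) else 0)').replace('.003 if k=="sb" else .0015)','.005 if k=="sb" else .002,k=="we")')
p=p.replace("mt,mv,sg=map","mt,mv,sg,iw=map").replace("-mv)/sg","+q[3]*iw-mv)/sg").replace("[PR,mv[0],0.]","[PR,-.1,0.,BI]").replace("else .01)]","else .01),(q[3]-BI)/BS]")
p=p.replace("def res","BI,BS=json.load(open('bi.json')) if os.path.exists('bi.json') else (0,.1)\ndef res").replace("[:-1][-6:]","[:-2][-8:]").replace("sg[-6:]","sg[-8:]").replace('phi %.3f"%(*x,p)','phi %.3f bias %.3f"%(*x,p,q[3])')
open("plan.py","w").write(p)
E
python3 patch.py; python3 - <<'E'
from h import *
d=np.load("raw_11.22.npz"); w=edge(d["wrist"],{"position":d["pos"],"tcp_rot":d["rot"]}); print(w)
L=[json.loads(l) for l in open("log.jsonl")]; L[-1]["r"]["we"]=[w,0]; open("log.jsonl","w").write("".join(json.dumps(e)+"\n" for e in L))
E
python3 plan.py 2
```

```text
-0.11256031240494221
phi0 0.703 res(mrad) [ -2.5  -4.1  15.9   6.6 -14.9 -10.4   9.2   0. ] now th -0.070 om -0.031 phi 0.685 bias -0.046
end th -0.072 om 0.028; hold .1: th -0.068 om 0.044
rows dy,dz: [[12.0, 3.0], [-5.3, -1.5]]
```

```bash

python3 -m creep '[[[0,11,2.7],[0,0,0],0],[[0,-4.5,-1.2],[0,0,0],0]]' | grep -E "ft"; python3 look.py -.06; python3 plan.py 2
```

```text
ft_force: [0.7, -1.1, -2.1]
11.57 phi 0.762 f [ 0.7 -1.1 -2.1] {'sb': [-0.1066, 0.2], 'wb': [0.0271, 2.8], 'we': [-0.1388, 0.0]}
phi0 0.707 res(mrad) [ 21.2  11.9 -12.2 -13.1  -2.1  -2.3   2.3   2.1] now th -0.109 om -0.049 phi 0.762 bias -0.035
end th -0.109 om 0.050; hold .1: th -0.103 om 0.075
rows dy,dz: [[6.7, 2.0], [-5.3, -1.6]]
```

```bash
cat > knots.txt <<'E'
9.345 .53
9.695 .71
10.045 .91
10.405 .785
10.755 .62
11.105 .69
11.445 .80
E
cat > patch2.py <<'E'
p=open("plan.py").read()
p=p.replace("def sim","K=np.loadtxt('knots.txt'); LAG=.03\ntk=np.r_[tk,K[:,0]]; pk=np.r_[pk,K[:,1]]; o_=np.argsort(tk,kind='stable'); tk=tk[o_]+LAG; pk=pk[o_]\ndef sim",1)
p=p.replace("'rows dy","'rows dy").replace('print("end th','print("knots",[(round(tend+.125*(i+1),3),round(v,3)) for i,v in enumerate(P[1:-1])]); print("end th')
open("plan.py","w").write(p)
E
python3 patch2.py; python3 plan.py 2
python3 - <<'E'
import sys; sys.argv=["plan.py","2"]
src=open("plan.py").read().split("P=[p]")[0].replace('e["t"]>L[-1]["t"]-2.6','True').replace("json.dump(float(q[0])","0 and (q")
exec(src)
import h
def r2(v):
    global A,B
    h.A,h.B=v[4],v[5]; return np.r_[res(v[:4]),(v[4]-1.5)/.3,(v[5]-6.25)/1.2]
for LG in (0.,):
    s=least_squares(r2,[.7,-.13,.2,-.03,1.5,6.25]); print(s.x.round(3),s.cost,(s.fun[:-4]*sg*1e3).round(1))
E
```

```text
phi0 0.711 res(mrad) [10.5  4.2 -6.8 -3.6 -1.3 -1.1  1.1  0.5] now th -0.107 om -0.028 phi 0.762 bias -0.034
knots [(11.8, np.float64(0.815))]
end th -0.103 om 0.056; hold .1: th -0.097 om 0.076
rows dy,dz: [[5.6, 1.6], [-4.7, -1.4]]
phi0 0.711 res(mrad) [10.6  4.3 -6.7 -3.5 -1.3 -1.1  1.1  0.5] now th -0.107 om -0.028 phi 0.762 bias -0.034
[ 0.712 -0.139  0.239 -0.034  1.462  6.365] 4.226099536001874 [-3.3 -0.1 10.7  3.1 -7.3 -3.1 -0.7 -0.9  0.9  0.6]
```

```bash
echo "11.8 .817">>knots.txt
python3 -m creep '[[[0,6,1.7],[0,0,0],0],[[0,-4.5,-1.3],[0,0,0],0]]' | grep -E "ft"; python3 look.py -.09; python3 plan.py 2
```

```text
ft_force: [0.9, -1.1, -5.2]
11.93 phi 0.779 f [ 0.9 -1.1 -5.2] {'sb': [-0.1003, 0.1], 'wb': [0.0155, 3.0], 'we': [-0.1388, 0.0]}
phi0 0.711 res(mrad) [-6.3 -2.6 -0.  -1.   1.4  2.  -0.4 -0.8] now th -0.096 om 0.083 phi 0.779 bias -0.035
knots [(12.15, np.float64(0.729))]
end th -0.073 om 0.091; hold .1: th -0.064 om 0.089
rows dy,dz: [[-5.3, -1.4], [-0.1, -0.0]]
```

```bash
echo "12.15 .731">>knots.txt
python3 -m creep '[[[0,-5,-1.4],[0,0,0],0],[[0,0,0],[0,0,0],0]]' | grep -E "ft"; python3 look.py -.07; python3 plan.py 3
```

```text
ft_force: [1.2, 0.2, -4.5]
12.28 phi 0.727 f [ 1.2  0.2 -4.5] {'sb': [-0.0691, 0.2], 'wb': [0.0512, 2.4], 'we': [-0.1077, 0.0]}
phi0 0.712 res(mrad) [ 1.2 -0.7  1.8  3.3 -0.3  0.1 -0.7  1.4] now th -0.062 om 0.094 phi 0.727 bias -0.036
knots [(12.5, np.float64(0.709)), (12.625, np.float64(0.711))]
end th -0.033 om 0.060; hold .1: th -0.028 om 0.051
rows dy,dz: [[-2.0, -0.4], [0.2, 0.0], [-0.2, -0.0]]
```

```bash
printf "12.5 .709\n12.625 .71\n">>knots.txt
python3 -m creep '[[[0,-2,-0.4],[0,0,0],0],[[0,0,0],[0,0,0],0],[[0,0,0],[0,0,0],0]]' | grep -E "ft"; python3 look.py -.03; python3 plan.py 3
```

```text
ft_force: [-0.0, -1.8, -3.8]
12.75 phi 0.712 f [-0.  -1.8 -3.8] {'sb': [-0.0416, 0.2], 'wb': [0.0677, 2.4], 'we': [-0.0776, 0.0]}
phi0 0.713 res(mrad) [ 2.4  3.3 -1.  -1.3 -3.4 -2.2  1.3  3. ] now th -0.036 om 0.042 phi 0.712 bias -0.035
knots [(12.975, np.float64(0.723)), (13.1, np.float64(0.717))]
end th -0.022 om 0.033; hold .1: th -0.019 om 0.030
rows dy,dz: [[1.1, 0.2], [-0.6, -0.1], [-0.1, -0.0]]
```

```bash
printf "12.975 .723\n13.1 .718\n">>knots.txt
python3 -m creep '[[[0,1,0.3],[0,0,0],0],[[0,-0.5,-0.1],[0,0,0],0],[[0,0,0],[0,0,0],0]]' | grep -E "ft"; python3 look.py -.02; python3 plan.py 4
```

```text
ft_force: [-1.6, -0.5, -1.9]
13.22 phi 0.716 f [-1.6 -0.5 -1.9] {'sb': [-0.0409, 0.2], 'wb': [0.0682, 2.3], 'we': [-0.0698, 0.0]}
phi0 0.715 res(mrad) [ 0.7 -0.2 -2.7 -2.4 -2.1 -1.5  0.5  7. ] now th -0.034 om 0.006 phi 0.716 bias -0.035
knots [(13.45, np.float64(0.745)), (13.575, np.float64(0.73)), (13.7, np.float64(0.727))]
end th -0.025 om 0.027; hold .1: th -0.022 om 0.027
rows dy,dz: [[3.1, 0.7], [-1.6, -0.4], [-0.3, -0.1], [-0.4, -0.1]]
```

```bash
printf "13.45 .745\n13.575 .735\n13.7 .728\n">>knots.txt
python3 -m creep '[[[0,3,0.7],[0,0,0],0],[[0,-1,-0.2],[0,0,0],0],[[0,-0.7,-0.2],[0,0,0],0]]' | grep -E "ft"; python3 look.py -.02; python3 plan.py 4
```

```text
ft_force: [-2.7, -0.2, 1.1]
13.7 phi 0.727 f [-2.7 -0.2  1.1] {'sb': [-0.0429, 0.3], 'wb': [0.0617, 2.4], 'we': [-0.0734, 0.0]}
phi0 0.717 res(mrad) [-0.8 -2.1 -1.5 -2.8 -2.5  1.7  1.   4.2] now th -0.038 om 0.011 phi 0.727 bias -0.033
knots [(13.925, np.float64(0.743)), (14.05, np.float64(0.731)), (14.175, np.float64(0.728))]
end th -0.026 om 0.030; hold .1: th -0.023 om 0.030
rows dy,dz: [[1.7, 0.4], [-1.3, -0.3], [-0.4, -0.1], [-0.4, -0.1]]
```

```bash
printf "13.925 .751\n14.05 .742\n">>knots.txt
python3 -m creep '[[[0,2.5,0.6],[0,0,0],0],[[0,-1,-0.2],[0,0,0],0],[[0,-0.5,-0.2],[0,0,0],0]]' | grep -E "ft"; python3 look.py -.02; python3 plan.py 4
```

```text
ft_force: [-4.9, 1.6, 2.2]
14.18 phi 0.736 f [-4.9  1.6  2.2] {'sb': [-0.0391, 0.1], 'wb': [0.059, 2.5], 'we': [-0.07, 0.0]}
phi0 0.719 res(mrad) [ 1.1 -1.2 -0.8  2.1 -0.7  0.9 -0.1  2.5] now th -0.035 om 0.031 phi 0.736 bias -0.032
knots [(14.4, np.float64(0.728)), (14.525, np.float64(0.725)), (14.65, np.float64(0.723))]
end th -0.019 om 0.028; hold .1: th -0.017 om 0.026
rows dy,dz: [[-0.9, -0.2], [-0.3, -0.1], [-0.3, -0.1], [-0.2, -0.0]]
```

```bash
printf "14.4 .736\n14.525 .731\n">>knots.txt
python3 -m creep '[[[0,0,0],[0,0,0],0],[[0,-0.5,-0.2],[0,0,0],0],[[0,-0.5,-0.2],[0,0,0],0]]' | grep -E "ft"; python3 look.py -.02; python3 plan.py 4
```

```text
ft_force: [-5.1, 0.1, 1.6]
14.65 phi 0.73 f [-5.1  0.1  1.6] {'sb': [-0.0178, 0.4], 'wb': [0.0686, 2.5], 'we': [-0.0518, 0.0]}
phi0 0.719 res(mrad) [-0.8  1.7 -0.5  0.5  0.3  2.3 -0.2 -0.3] now th -0.016 om 0.049 phi 0.730 bias -0.032
knots [(14.875, np.float64(0.7)), (15.0, np.float64(0.71)), (15.125, np.float64(0.711))]
end th -0.001 om 0.012; hold .1: th 0.000 om 0.008
rows dy,dz: [[-3.2, -0.7], [1.1, 0.2], [0.1, 0.0], [0.2, 0.1]]
```

```bash
printf "14.875 .702\n15.0 .711\n15.125 .711\n">>knots.txt
python3 -m creep '[[[0,-3,-0.7],[0,0,0],0],[[0,1,0.2],[0,0,0],0],[[0,0,0],[0,0,0],0],[[0,0.2,0],[0,0,0],0]]' | grep -E "ft"; python3 look.py 0; python3 plan.py 4
```

```text
ft_force: [-5.6, -1.7, -0.1]
15.25 phi 0.717 f [-5.6 -1.7 -0.1] {'sb': [0.0002, 0.5], 'wb': [0.082, 2.4], 'we': [-0.0313, 0.0]}
phi0 0.719 res(mrad) [-0.2  0.3  0.5  2.  -0.4 -1.2  0.   0.3] now th 0.001 om 0.015 phi 0.717 bias -0.031
knots [(15.475, np.float64(0.71)), (15.6, np.float64(0.714)), (15.725, np.float64(0.715))]
end th 0.004 om -0.001; hold .1: th 0.004 om -0.002
rows dy,dz: [[-0.8, -0.2], [0.4, 0.1], [0.1, 0.0], [0.1, 0.0]]
```

Level at 0.00. I'll hold it there with slightly longer intervals.

```bash
printf "15.475 .709\n15.6 .712\n15.725 .713\n">>knots.txt
python3 -m creep '[[[0,-0.9,-0.2],[0,0,0],0],[[0,0.3,0],[0,0,0],0],[[0,0.1,0],[0,0,0],0],[[0,0.1,0],[0,0,0],0]]' | grep -E "ft"; python3 look.py 0; python3 plan.py 4
```

```text
ft_force: [-4.5, -2.9, -0.8]
15.85 phi 0.712 f [-4.5 -2.9 -0.8] {'sb': [-0.0058, 0.4], 'wb': [0.0848, 2.4], 'we': [-0.0289, 0.0]}
phi0 0.719 res(mrad) [ 1.   0.7  0.1 -2.5 -0.3 -1.9 -0.6  5. ] now th -0.002 om -0.014 phi 0.712 bias -0.029
knots [(16.075, np.float64(0.732)), (16.2, np.float64(0.725)), (16.325, np.float64(0.724))]
end th -0.005 om 0.001; hold .1: th -0.005 om 0.003
rows dy,dz: [[2.1, 0.5], [-0.8, -0.2], [-0.1, -0.0], [-0.2, -0.0]]
```

```bash
printf "16.075 .731\n16.2 .725\n16.325 .724\n">>knots.txt
python3 -m creep '[[[0,2,0.5],[0,0,0],0],[[0,-0.7,-0.2],[0,0,0],0],[[0,0,0],[0,0,0],0],[[0,-0.2,0],[0,0,0],0]]' | grep -E "ft"; python3 look.py 0; python3 plan.py 4
```

```text
ft_force: [-4.1, -1.5, -1.8]
16.45 phi 0.718 f [-4.1 -1.5 -1.8] {'sb': [-0.0178, 0.4], 'wb': [0.0772, 2.4], 'we': [-0.0436, 0.0]}
phi0 0.721 res(mrad) [ 1.3 -1.9  1.  -1.5 -2.2  2.2  0.3  2. ] now th -0.017 om -0.022 phi 0.718 bias -0.028
knots [(16.675, np.float64(0.752)), (16.8, np.float64(0.736)), (16.925, np.float64(0.733))]
end th -0.018 om 0.013; hold .1: th -0.016 om 0.016
rows dy,dz: [[3.7, 0.9], [-1.7, -0.4], [-0.3, -0.1], [-0.4, -0.1]]
```

```bash
printf "16.675 .755\n16.8 .741\n16.925 .739\n">>knots.txt
python3 -m creep '[[[0,4,1],[0,0,0],0],[[0,-1.5,-0.4],[0,0,0],0],[[0,-0.2,0],[0,0,0],0],[[0,-0.4,-0.2],[0,0,0],0]]' | grep -E "ft"; python3 look.py 0; python3 plan.py 4
```

```text
ft_force: [-3.9, 0.0, -2.2]
17.05 phi 0.731 f [-3.9  0.  -2.2] {'sb': [-0.0248, 0.4], 'wb': [0.068, 2.5], 'we': [-0.0549, 0.0]}
phi0 0.722 res(mrad) [ 2.2 -0.  -1.2  3.2 -1.5 -0.   0.8 -0.4] now th -0.024 om 0.008 phi 0.731 bias -0.029
knots [(17.275, np.float64(0.738)), (17.4, np.float64(0.731)), (17.525, np.float64(0.729))]
end th -0.016 om 0.019; hold .1: th -0.015 om 0.019
rows dy,dz: [[0.8, 0.2], [-0.7, -0.2], [-0.3, -0.1], [-0.3, -0.1]]
```

```bash
printf "17.275 .742\n17.4 .737\n17.525 .733\n">>knots.txt
python3 -m creep '[[[0,1.2,0.3],[0,0,0],0],[[0,-0.5,-0.1],[0,0,0],0],[[0,-0.4,-0.1],[0,0,0],0],[[0,-0.3,-0.1],[0,0,0],0]]' | grep -E "ft"; python3 look.py 0; python3 plan.py 4
```

```text
ft_force: [-4.3, 0.0, -3.1]
17.65 phi 0.733 f [-4.3  0.  -3.1] {'sb': [-0.0127, 0.4], 'wb': [0.0711, 2.5], 'we': [-0.0444, 0.0]}
phi0 0.723 res(mrad) [-0.9  3.4 -0.6  0.6  1.2 -0.3 -0.1 -2. ] now th -0.013 om 0.031 phi 0.733 bias -0.028
knots [(17.875, np.float64(0.713)), (18.0, np.float64(0.719)), (18.125, np.float64(0.719))]
end th -0.003 om 0.011; hold .1: th -0.002 om 0.008
rows dy,dz: [[-2.1, -0.5], [0.6, 0.1], [-0.0, -0.0], [0.1, 0.0]]
```

```bash
printf "17.875 .714\n18.0 .72\n18.125 .72\n">>knots.txt
python3 -m creep '[[[0,-2,-0.5],[0,0,0],0],[[0,0.6,0.1],[0,0,0],0],[[0,0,0],[0,0,0],0],[[0,0,0],[0,0,0],0]]' | grep -E "ft"; python3 look.py 0; python3 plan.py 4
```

```text
ft_force: [-4.1, -0.7, -5.0]
18.25 phi 0.723 f [-4.1 -0.7 -5. ] {'sb': [0.0095, 0.4], 'wb': [0.0847, 2.4], 'we': [-0.0204, 0.0]}
phi0 0.721 res(mrad) [-1.8 -1.1  0.4 -1.4  1.9 -0.1 -0.6 -1.1] now th 0.009 om 0.032 phi 0.723 bias -0.028
knots [(18.475, np.float64(0.692)), (18.6, np.float64(0.706)), (18.725, np.float64(0.709))]
end th 0.014 om -0.007; hold .1: th 0.013 om -0.010
rows dy,dz: [[-3.3, -0.7], [1.5, 0.3], [0.3, 0.1], [0.4, 0.1]]
```

```bash
printf "18.475 .69\n18.6 .704\n18.725 .706\n">>knots.txt
python3 -m creep '[[[0,-3.5,-0.7],[0,0,0],0],[[0,1.5,0.3],[0,0,0],0],[[0,0.2,0],[0,0,0],0],[[0,0.4,0],[0,0,0],0]]' | grep -E "ft"; python3 look.py 0; python3 plan.py 4
```

```text
ft_force: [-5.1, 0.8, -5.4]
18.85 phi 0.706 f [-5.1  0.8 -5.4] {'sb': [0.016, 0.4], 'wb': [0.0958, 2.3], 'we': [-0.0099, 0.0]}
phi0 0.721 res(mrad) [-0.1 -1.6  1.  -0.6 -0.7 -0.6 -0.1  2. ] now th 0.017 om -0.012 phi 0.706 bias -0.028
knots [(19.075, np.float64(0.717)), (19.2, np.float64(0.717)), (19.325, np.float64(0.719))]
end th 0.009 om -0.013; hold .1: th 0.008 om -0.012
rows dy,dz: [[1.2, 0.3], [-0.0, -0.0], [0.2, 0.0], [0.1, 0.0]]
```

```bash
printf "19.075 .717\n19.2 .717\n19.325 .719\n">>knots.txt
python3 -m creep '[[[0,1.2,0.3],[0,0,0],0],[[0,0,0],[0,0,0],0],[[0,0.2,0],[0,0,0],0],[[0,0.1,0],[0,0,0],0]]' | grep -E "ft"; python3 look.py 0; python3 plan.py 4
```

```text
ft_force: [-5.4, 2.0, -3.3]
19.45 phi 0.715 f [-5.4  2.  -3.3] {'sb': [0.0048, 0.5], 'wb': [0.0864, 2.4], 'we': [-0.0272, 0.0]}
phi0 0.722 res(mrad) [ 1.9  1.5 -0.4  0.8 -2.2  0.8  1.3 -2.6] now th 0.001 om -0.030 phi 0.715 bias -0.030
knots [(19.675, np.float64(0.743)), (19.8, np.float64(0.732)), (19.925, np.float64(0.731))]
end th -0.006 om -0.001; hold .1: th -0.006 om 0.002
rows dy,dz: [[3.0, 0.7], [-1.2, -0.3], [-0.1, -0.0], [-0.3, -0.1]]
```

```bash
printf "19.675 .743\n19.8 .732\n19.925 .731\n">>knots.txt
python3 -m creep '[[[0,3,0.7],[0,0,0],0],[[0,-1.2,-0.3],[0,0,0],0],[[0,0,0],[0,0,0],0],[[0,-0.2,0],[0,0,0],0]]' | grep -E "ft"; python3 look.py 0; python3 plan.py 4
```

```text
ft_force: [-5.3, 0.7, -4.0]
20.05 phi 0.732 f [-5.3  0.7 -4. ] {'sb': [-0.0122, 0.5], 'wb': [0.0714, 2.4], 'we': [-0.039, 0.0]}
phi0 0.723 res(mrad) [ 0.1  0.9 -1.2  1.3  1.4 -3.1 -0.5  1.4] now th -0.010 om -0.002 phi 0.732 bias -0.029
knots [(20.275, np.float64(0.731)), (20.4, np.float64(0.728)), (20.525, np.float64(0.727))]
end th -0.008 om 0.008; hold .1: th -0.007 om 0.009
rows dy,dz: [[-0.2, -0.0], [-0.3, -0.1], [-0.2, -0.0], [-0.1, -0.0]]
```

```bash
printf "20.275 .731\n20.4 .729\n20.525 .728\n">>knots.txt
python3 -m creep '[[[0,0,0],[0,0,0],0],[[0,-0.2,0],[0,0,0],0],[[0,-0.2,0],[0,0,0],0],[[0,0,0],[0,0,0],0]]' | grep -E "ft"; python3 look.py 0; python3 plan.py 4
```

```text
ft_force: [-6.0, 0.6, -3.4]
20.65 phi 0.73 f [-6.   0.6 -3.4] {'sb': [0.0019, 0.5], 'wb': [0.0759, 2.5], 'we': [-0.0288, 0.0]}
phi0 0.721 res(mrad) [-2.3  0.1  0.9 -3.6  1.5  3.7 -0.7 -1.2] now th 0.003 om 0.030 phi 0.730 bias -0.029
knots [(20.875, np.float64(0.697)), (21.0, np.float64(0.71)), (21.125, np.float64(0.712))]
end th 0.009 om -0.002; hold .1: th 0.008 om -0.005
rows dy,dz: [[-3.6, -0.8], [1.4, 0.3], [0.2, 0.0], [0.3, 0.1]]
```

```bash
printf "20.875 .697\n21.0 .71\n21.125 .712\n">>knots.txt
python3 -m creep '[[[0,-3.6,-0.8],[0,0,0],0],[[0,1.4,0.3],[0,0,0],0],[[0,0.2,0],[0,0,0],0],[[0,0.2,0],[0,0,0],0]]' | grep -E "ft"; python3 look.py 0; python3 plan.py 4 -.1
```

```text
ft_force: [-5.6, 1.2, -4.0]
21.25 phi 0.716 f [-5.6  1.2 -4. ] {'sb': [0.0095, 0.4], 'wb': [0.0865, 2.3], 'we': [-0.0179, 0.0]}
phi0 0.721 res(mrad) [ 0.6 -4.2  0.7  2.6 -1.1 -1.7  0.2  1.7] now th 0.011 om 0.003 phi 0.716 bias -0.029
knots [(21.475, np.float64(0.644)), (21.6, np.float64(0.69)), (21.725, np.float64(0.703))]
end th -0.016 om -0.088; hold .1: th -0.025 om -0.090
rows dy,dz: [[-7.8, -1.4], [5.0, 0.9], [1.4, 0.3], [1.5, 0.3]]
```

Steady inside the green zone from about 12.4 to 21.3 s. Now I'll ease it down slowly.

```bash
printf "21.475 .647\n21.6 .692\n21.725 .705\n">>knots.txt
python3 -m creep '[[[0,-7.5,-1.4],[0,0,0],0],[[0,5,0.9],[0,0,0],0],[[0,1.4,0.3],[0,0,0],0],[[0,1.4,0.3],[0,0,0],0]]' | grep -E "ft"; python3 look.py -.03; python3 plan.py 4 -.18
```

```text
ft_force: [-7.4, 2.4, 1.6]
21.85 phi 0.713 f [-7.4  2.4  1.6] {'sb': [-0.0178, 0.4], 'wb': [0.076, 2.4], 'we': [-0.0435, 0.0]}
phi0 0.721 res(mrad) [ 1.   3.6 -0.9 -0.9 -0.5  1.6  0.3 -0.5] now th -0.023 om -0.094 phi 0.713 bias -0.029
knots [(22.075, np.float64(0.687)), (22.2, np.float64(0.721)), (22.325, np.float64(0.734))]
end th -0.083 om -0.125; hold .1: th -0.095 om -0.119
rows dy,dz: [[-2.7, -0.6], [3.6, 0.7], [1.4, 0.3], [1.3, 0.3]]
```

```bash
printf "22.075 .687\n22.2 .721\n22.325 .734\n">>knots.txt
python3 -m creep '[[[0,-2.7,-0.6],[0,0,0],0],[[0,3.6,0.7],[0,0,0],0],[[0,1.4,0.3],[0,0,0],0],[[0,1.3,0.3],[0,0,0],0]]' | grep -E "ft"; python3 look.py -.1; python3 plan.py 4 -.23
```

```text
ft_force: [-6.3, 1.9, 1.8]
22.45 phi 0.746 f [-6.3  1.9  1.8] {'sb': [-0.0754, 0.2], 'wb': [0.0354, 2.6], 'we': [-0.105, 0.0]}
phi0 0.721 res(mrad) [-2.  -1.7 -0.8  1.8  2.6  2.5 -0.2 -5.9] now th -0.086 om -0.110 phi 0.746 bias -0.030
knots [(22.675, np.float64(0.713)), (22.8, np.float64(0.743)), (22.925, np.float64(0.753))]
end th -0.145 om -0.114; hold .1: th -0.157 om -0.107
rows dy,dz: [[-3.5, -0.8], [3.2, 0.7], [1.1, 0.3], [1.0, 0.3]]
```

```bash
printf "22.675 .72\n22.8 .746\n22.925 .755\n">>knots.txt
python3 -m creep '[[[0,-2.7,-0.7],[0,0,0],0],[[0,2.7,0.6],[0,0,0],0],[[0,1,0.3],[0,0,0],0],[[0,1,0.3],[0,0,0],0]]' | grep -E "ft"; python3 look.py -.15; python3 plan.py 4 -.26
```

```text
ft_force: [-6.9, 2.5, 2.8]
23.05 phi 0.765 f [-6.9  2.5  2.8] {'sb': [-0.1079, 0.1], 'wb': [0.0097, 3.0], 'we': [-0.1485, 0.0]}
phi0 0.717 res(mrad) [ -5.1   0.5  -0.7   2.9   5.1   3.9  -0.5 -11.1] now th -0.120 om -0.048 phi 0.765 bias -0.033
knots [(23.275, np.float64(0.676)), (23.4, np.float64(0.727)), (23.525, np.float64(0.739))]
end th -0.164 om -0.111; hold .1: th -0.175 om -0.110
rows dy,dz: [[-9.6, -2.1], [5.5, 1.1], [1.3, 0.3], [1.6, 0.4]]
```

```bash
printf "23.275 .684\n23.4 .729\n23.525 .741\n">>knots.txt
python3 -m creep '[[[0,-8.7,-2],[0,0,0],0],[[0,5,1],[0,0,0],0],[[0,1.3,0.3],[0,0,0],0],[[0,1.5,0.4],[0,0,0],0]]' | grep -E "ft"; python3 look.py -.17; python3 plan.py 4 -.27
```

```text
ft_force: [-7.1, 1.3, 5.2]
23.65 phi 0.758 f [-7.1  1.3  5.2] {'sb': [-0.1285, 0.1], 'wb': [0.0059, 2.9], 'we': [-0.1633, 0.0]}
phi0 0.712 res(mrad) [-5.6 -1.   0.7  1.3  5.3 -2.5 -1.5 -4.1] now th -0.132 om -0.034 phi 0.758 bias -0.034
knots [(23.875, np.float64(0.668)), (24.0, np.float64(0.721)), (24.125, np.float64(0.734))]
end th -0.173 om -0.109; hold .1: th -0.184 om -0.109
rows dy,dz: [[-9.7, -2.1], [5.7, 1.1], [1.4, 0.3], [1.6, 0.4]]
```

```bash
printf "23.875 .67\n24.0 .715\n24.125 .725\n">>knots.txt
python3 -m creep '[[[0,-9.5,-2.1],[0,0,0],0],[[0,5,1],[0,0,0],0],[[0,1.2,0.3],[0,0,0],0],[[0,1.4,0.4],[0,0,0],0]]' | grep -E "ft"; python3 look.py -.18; python3 plan.py 4 -.28
```

```text
ft_force: [-6.3, 1.3, 4.3]
24.25 phi 0.744 f [-6.3  1.3  4.3] {'sb': [-0.1361, 0.3], 'wb': [0.0085, 2.9], 'we': [-0.1748, 0.0]}
phi0 0.706 res(mrad) [-4.9 -2.1  0.3 -4.4  5.2  6.6 -1.5 -6.3] now th -0.143 om -0.055 phi 0.744 bias -0.037
knots [(24.475, np.float64(0.683)), (24.6, np.float64(0.725)), (24.725, np.float64(0.738))]
end th -0.189 om -0.109; hold .1: th -0.200 om -0.106
rows dy,dz: [[-6.6, -1.4], [4.6, 0.9], [1.3, 0.3], [1.4, 0.3]]
```

```bash
printf "24.475 .698\n24.6 .707\n24.725 .712\n">>knots.txt
python3 -m creep '[[[0,-5,-1.1],[0,0,0],0],[[0,1,0.2],[0,0,0],0],[[0,0.5,0.1],[0,0,0],0],[[0,0.5,0.1],[0,0,0],0]]' | grep -E "ft"; python3 look.py -.2; python3 plan.py 4 -.28
```

```text
ft_force: [-5.3, -0.6, 1.6]
24.85 phi 0.726 f [-5.3 -0.6  1.6] {'sb': [-0.1686, 0.1], 'wb': [0.0076, 2.8], 'wt': [-0.2298, 4.3], 'we': [-0.2059, 0.0]}
phi0 0.702 res(mrad) [-3.6 -6.5  1.1  5.1  2.3  0.8 -0.7 -3.8] now th -0.175 om -0.102 phi 0.726 bias -0.039
knots [(25.075, np.float64(0.745)), (25.2, np.float64(0.753)), (25.325, np.float64(0.76))]
end th -0.224 om -0.084; hold .1: th -0.232 om -0.076
rows dy,dz: [[2.0, 0.5], [0.9, 0.2], [0.7, 0.2], [0.5, 0.1]]
```

```bash
printf "25.075 .736\n25.2 .743\n25.325 .746\n">>knots.txt
python3 -m creep '[[[0,1,0.2],[0,0,0],0],[[0,0.7,0.2],[0,0,0],0],[[0,0.3,0.1],[0,0,0],0],[[0,0.3,0.1],[0,0,0],0]]' | grep -E "ft"; python3 look.py -.23; python3 plan.py 4 -.28
```

```text
ft_force: [-7.3, 0.7, 3.1]
25.45 phi 0.74 f [-7.3  0.7  3.1] {'sb': [-0.2142, 0.1], 'wb': [-0.0109, 3.1], 'wt': [-0.2521, 3.3], 'we': [-0.2578, 0.0]}
phi0 0.699 res(mrad) [-2.1  4.2 -0.9  0.4  2.3  2.6  0.1 -6.4] now th -0.222 om -0.092 phi 0.740 bias -0.042
knots [(25.675, np.float64(0.776)), (25.8, np.float64(0.769)), (25.925, np.float64(0.771))]
end th -0.257 om -0.046; hold .1: th -0.261 om -0.039
rows dy,dz: [[3.8, 1.0], [-0.7, -0.2], [0.2, 0.1], [-0.0, -0.0]]
```

Nearly down at -0.22, moving about -0.09 rad/s. A small hold and it should touch softly.

```bash

python3 -m creep '[[[0,1,0.2],[0,0,0],0],[[0,0,0],[0,0,0],0],[[0,0,0],[0,0,0],0],[[0,-0.5,-0.1],[0,0,0],0]]' | grep -E "ft"; python3 look.py -.25; python3 -m creep '[[[0,-0.5,-0.1],[0,0,0],0],[[0,-0.5,-0.1],[0,0,0],0]]' | grep -E "pos";python3 look.py -.25; python3 - <<'E'
from h import *
print(rows(np.linspace(phi(arm.sense()),-.25,25)))
E
```

```text
ft_force: [-7.5, 0.9, 3.9]
26.05 phi 0.743 f [-7.5  0.9  3.9] {'sb': [-0.2478, 0.0], 'wb': [-0.0185, 3.2], 'wt': [-0.2621, 2.7], 'we': [-0.2848, 0.0]}
position: [0.5295, -0.0578, 0.2497]
26.4 phi 0.737 f [-6.5 -0.1  3.1] {'sb': [-0.2308, 0.0], 'wb': [-0.0145, 3.1], 'wt': [-0.2577, 2.6], 'we': [-0.2789, 0.0]}
[[np.float64(-4.4), np.float64(-1.0)], [np.float64(-4.5), np.float64(-0.8)], [np.float64(-4.5), np.float64(-0.6)], [np.float64(-4.5), np.float64(-0.4)], [np.float64(-4.5), np.float64(-0.2)], [np.float64(-4.5), np.float64(-0.0)], [np.float64(-4.5), np.float64(0.1)], [np.float64(-4.5), np.float64(0.3)], [np.float64(-4.5), np.float64(0.5)], [np.float64(-4.5), np.float64(0.7)], [np.float64(-4.4), np.float64(0.9)], [np.float64(-4.4), np.float64(1.1)], [np.float64(-4.3), np.float64(1.2)], [np.float64(-4.3), np.float64(1.4)], [np.float64(-4.2), np.float64(1.6)], [np.float64(-4.2), np.float64(1.8)], [np.float64(-4.1), np.float64(1.9)], [np.float64(-4.0), np.float64(2.1)], [np.float64(-3.9), np.float64(2.3)], [np.float64(-3.8), np.float64(2.4)], [np.float64(-3.7), np.float64(2.6)], [np.float64(-3.6), np.float64(2.7)], [np.float64(-3.5), np.float64(2.9)], [np.float64(-3.4), np.float64(3.0)]]
```

Touched down softly. Now unwinding.

```bash

python3 -m creep '[[[0,-2,-0.4],[0,0,0],0],[[0,-2.5,-0.5],[0,0,0],0],[[0,-4.5,-0.8],[0,0,0],0],[[0,-4.5,-0.6],[0,0,0],0],[[0,-4.5,-0.4],[0,0,0],0],[[0,-4.5,-0.2],[0,0,0],0],[[0,-4.5,0],[0,0,0],0],[[0,-4.5,0.1],[0,0,0],0]]' | grep -E "pos|ft"
python3 -m creep '[[[0,-4.5,0.3],[0,0,0],0],[[0,-4.5,0.5],[0,0,0],0],[[0,-4.5,0.7],[0,0,0],0],[[0,-4.5,0.9],[0,0,0],0],[[0,-4.5,1.1],[0,0,0],0],[[0,-4.3,1.2],[0,0,0],0],[[0,-4.3,1.4],[0,0,0],0],[[0,-4.2,1.6],[0,0,0],0]]' | grep -E "pos|ft"; python3 look.py -.25
python3 - <<'E'
from h import *
s=arm.sense(); p=phi(s); a=np.linspace(p,-.25,9); print(s["position"],rows(a), rows([p,-.25]))
E
```

```text
position: [0.5244, -0.0287, 0.2529]
ft_force: [-4.9, -4.5, 1.9]
position: [0.5167, 0.0078, 0.2436]
ft_force: [3.7, -1.1, 2.7]
28.5 phi 0.118 f [ 3.7 -1.1  2.7] {'sb': [-0.25, 0.0], 'wt': [-0.2295, 0.4]}
[0.51653324 0.00817855 0.24330888] [[np.float64(-4.6), np.float64(2.0)], [np.float64(-4.5), np.float64(2.2)], [np.float64(-4.4), np.float64(2.4)], [np.float64(-4.3), np.float64(2.6)], [np.float64(-4.2), np.float64(2.8)], [np.float64(-4.0), np.float64(3.0)], [np.float64(-3.9), np.float64(3.2)], [np.float64(-3.7), np.float64(3.3)]] [[np.float64(-33.6), np.float64(21.4)]]
```

```bash

python3 -m creep '[[[0,-4.6,2],[0,0,0],0],[[0,-4.5,2.2],[0,0,0],0],[[0,-4.4,2.3],[0,0,0],0],[[0,-4.3,2.5],[0,0,0],0],[[0,-4.2,2.7],[0,0,0],0],[[0,-4,2.9],[0,0,0],0],[[0,-3.2,2.6],[0,0,0],0],[[0,-1.5,1.3],[0,0,0],0]]' | grep -E "pos|ft"
python3 -m creep '[[[0,0,0],[0,0,0],0],[[0,-1,1],[0,0,0],0],[[0,0,0],[0,0,0],0]]' | grep -E "pos|ft"; python3 look.py -.25; python3 -m creep '[[[0,-0.8,0.7],[0,0,0],0],[[0,0,0],[0,0,0],0]]' | grep -E "pos|ft"; python3 look.py -.25
```

```text
position: [0.5088, 0.0378, 0.2246]
ft_force: [4.7, -1.6, 2.5]
position: [0.5086, 0.0386, 0.2237]
ft_force: [5.3, -1.5, 1.8]
29.98 phi -0.223 f [ 5.3 -1.5  1.8] {'sb': [-0.25, 0.0], 'wt': [-0.2486, 0.1]}
position: [0.5084, 0.0394, 0.2229]
ft_force: [5.3, -0.9, 0.3]
30.32 phi -0.232 f [ 5.3 -0.9  0.3] {'sb': [-0.25, 0.0], 'wt': [-0.2497, 0.0]}
```

```bash

python3 -m creep '[[[0,-0.8,0.4],[0,0,0],0],[[0,0,0],[0,0,0],0]]' | grep -E "pos|ft"; python3 -m creep '[[[0,-0.7,0.3],[0,0,0],0],[[0,0,0],[0,0,0],0]]' | grep -E "pos|ft"; python3 -m creep '[[[0,-0.5,0.3],[0,0,0],0],[[0,0,0],[0,0,0],0]]' | grep -E "pos|ft"; python3 look.py -.25
```

```text
position: [0.5082, 0.04, 0.2224]
ft_force: [4.8, -0.8, 0.7]
position: [0.5082, 0.0404, 0.2221]
ft_force: [5.5, -2.2, 0.0]
position: [0.5081, 0.0406, 0.2219]
ft_force: [5.1, -3.1, 0.6]
31.18 phi -0.248 f [ 5.1 -3.1  0.6] {'sb': [-0.2478, 0.0], 'wt': [-0.2511, 0.0]}
```

On the stop: the force is rising and phi is -0.25. Releasing and retreating upward.

```bash

python3 -m creep '[[[0,-0.5,0.4],[0,0,0],0],[[0,0,0],[0,0,0],0],[[0,0,0],[0,0,0],0.3],[[0,0,0],[0,0,0],0.4],[[0,0,0],[0,0,0],0.6],[[0,0,0],[0,0,0],0.7],[[0,0,0],[0,0,0],0.7],[[0,0,0],[0,0,0],0.7]]'; python3 look.py -.25
python3 -m creep '[[[0,0,-5],[0,0,0],0.7],[[0,0,-15],[0,0,0],0.7],[[0,0,-30],[0,0,0],0.7],[[0,0,-30],[0,0,0],0.7],[[-20,0,-30],[0,0,0],0.7],[[-20,0,0],[0,0,0],0.7],[[0,0,0],[0,0,0],0.7],[[0,0,0],[0,0,0],0.7]]'; python3 look.py -.25
python3 - <<'E'
from h import *
a=vision.snapshot("scene");b=vision.snapshot("side"); o=np.hstack([cv2.resize(a[120:300,150:340],(400,380)),cv2.resize(b[100:290,150:350],(400,380))]); cv2.imwrite("pics/end.png",o[:,:,::-1])
E
```

```text
time: 32.28
position: [0.5076, 0.0419, 0.2215]
tcp_rot: [-3.141, 0.0, 0.21]
ft_force: [-0.3, -0.1, -0.1]
opening: 0.0597
grip_force: 0.0
32.27 phi -0.265 f [-0.3 -0.1 -0.1] {'sb': [-0.25, 0.0], 'wt': [-0.2509, 0.0]}
time: 33.38
position: [0.4691, 0.0335, 0.3316]
tcp_rot: [3.142, -0.001, 0.21]
ft_force: [0.8, 0.5, 0.5]
opening: 0.0597
grip_force: 0.0
33.38 phi -0.263 f [0.8 0.5 0.5] {'sb': [-0.25, 0.0], 'wt': [-0.2311, 7.8]}
```

View pics/end.png

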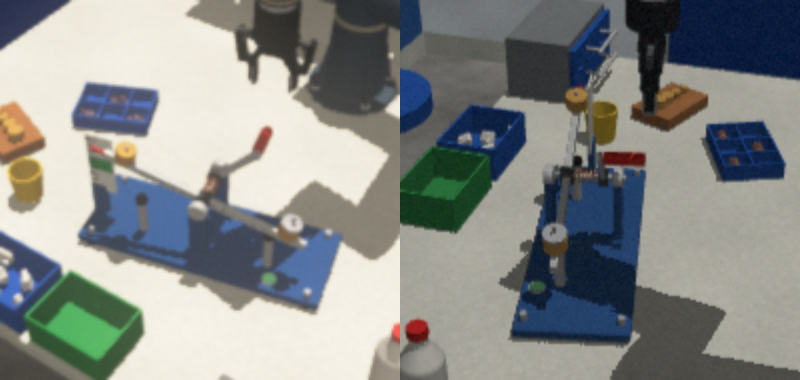

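The beam is on its rest, the lever is unwound on its stop, and the gripper is clear. Handing in.

```bash
python3 -c "
from plant import arm
print(arm.job_done())"
```

```text
the job is handed in; nothing more can be done
None
```

The job is handed in: the beam floated in the green zone for about 9 s (12.4–21.3 s by the cameras), never neared its upper stop, was eased back onto its rest, and the lever was unwound to its stop before release, with the arm clear at about 33 s of the 72 s allowed.

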